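Fit the bay marker plate in its holder

ROBOT

A 7-joint arm with a two-finger parallel gripper is mounted at the origin on the work surface. World frame = base frame: x ahead of the robot, y to its left, z up, the work surface at z = 0. Lengths are in mm, angles in degrees, forces in N, time in s.
With the tool pointing down it reaches from about 425 to 875 mm from the base axis. Payload 8.4 kg.
Tool frame: the origin (TCP) lies at the very end of the fingers, on their centre line; the grasp point (between the pads) lies 19 mm behind it (bot.hold_point_z is the distance from the TCP to the grasp point, in mm); z points along the fingers, y is the line along which they close (so a half turn about z gives the same grasp; the last joint's range is limited). The gripper opens to 87 mm and grips with 3 to 60 N. Pads are 19 mm wide; open, the fingers measure 117 mm over their backs; the gripper's body (75 mm by 190 mm) begins 51 mm behind the grasp point.
Start: joints at [62.04, 19.091, 2.286, 83.961, -0.768, 76.965, -3.352], TCP at [246.377, -601.467, 222.546] pointing down, gripper open.
Joint ranges: [-147.57, 147.57], [-21.85, 119.76], [-74.77, 79.35], [14.55, 137.4], [-85.83, 265.84], [4.83, 119.75], [-152.11, 152.11]. Speed limits (degrees/s): [127.2, 127.2, 159.86, 159.86, 180, 180, 180].

INTERFACE

Orientations are given as a 3x3 rotation matrix whose columns are the frame's x, y, z axes.
In Python, from bench import readout, optics, sign_off, bot gives the robot as it stands.
- The arm moves only by the tool apply_moves, never from a script. Its argument "steps" is a list of rows, each an object with "jaw": the opening, from 0 (shut) to 1 (fully open); "translation": the shift along the tool's x, y, z normalised to -1 to 1, where 1 is 250 mm, a list of three; "spin": the turn about the tool's z normalised to -1 to 1, where 1 is 180 degrees. In form: [{"jaw": jaw, "translation": [tx, ty, tz], "spin": spin}, ...]. A call has 1 to 8 rows; each row is the pose to reach, as a shift and turn from the pose commanded when the call began, along the tool's axes at that moment, turning the shorter way round; what a row does not reach only later rows make up. A row lasts 1/12 s, in which the tool goes at most 41.7 mm and 7.16 degrees, less where a joint would pass 70% of its speed; a pose out of reach is approached as far as the arm can. A call with a number of a shift or a turn outside -1 to 1 is refused whole. A call with a gripper value outside its range is refused whole. The fingers move at their own pace and stop on an object; "newtons" is the grip in N (left out, the last holds). Time passes only in rows, so rows that repeat a pose let the fingers close. It gives the time, the measured TCP pose, the force, the opening and the grip force at its end, in the units of the state.
- readout.observe(): the state, without advancing time (a new reading comes with each control period).
- optics.snapshot(name): name is "scene" or "top" or "wrist"; returns a dict with "image" (420x560x3 uint8, blue, green, red), "mtx" (3x3 intrinsics, pixels), "R" (3x3) and "t" (3): a world point X has camera coordinates R X + t. Camera axes: x right, y down, z forward; pixel columns grow to the right and rows downward; lengths in mm; the calibration is good to about 2 mm. A picture is of the moment at which its call begins. There is no depth.
- sign_off(): hands the job in; it is judged then, once.
Trained networks look in the newest picture that a camera, given by its name, has taken for a name from the list of things; names that differ only in an ending like _2 or _b are one class to them, and where a whole thing is asked for, a point or a joint stands for the part that bears it (a point fixed in the world has none). Each returns a list of dicts, best first, with "confidence" (0 to 1); they miss things now and then, are a little off and sometimes report something else, mostly with a low value. They report only what shows in the picture. A call takes as long as a camera call. They do not tell look-alikes from the thing itself.
- optics.trace(camera, label): "region" (420x560 bool, what is visible of it) and "point" ([column, row] as shares, 0 to 1, of the picture: columns of its width, rows of its height, amid what is visible of it).
- optics.pinpoint(camera, label): "point" ([column, row] as shares, 0 to 1, of the picture: columns of its width, rows of its height: a listed point, or the origin of a listed thing).
The state is a dict: "clock": time; "qpos": joint angles; "qd": joint speeds; "joint_torque": joint torques, N m; "eef_pos": TCP position; "ee_rot": TCP orientation; "contact_force": force on the tool from outside, world axes, zero at the start; "torque": the same for the moment, N m; "width": opening from 0.0 (shut) to 1.0 (fully open); "gripper_force": force on a finger pad.
Only numpy, scipy, OpenCV 4.12 (cv2) and the standard library are available. Lean on these libraries where they do the work, as an engineer would, in place of code of your own. Each camera call takes 0.05 s, during which the arm holds its last target. There are 200 camera calls.

TASK

Slide the thin blue marker plate along its tray until its plain end sticks out over the open front edge, take it by that end, lay it across the small rest block with the black rubber top and let go. Then take it again by its orange tab end and slide it plain end first into the blue holder, fully home against the back wall, so that only the orange tab end sticks out, and leave it lying there. Do not let the plate fall on the counter, and leave the other things on the counter where they are.

Things in the scene. Friction and masses are not known exactly. Their poses are not given: they have to be found in the camera images.
- marker_center (a point): Centre (half-way up) of the loose rigid marker plate: smooth, 150 x 56 x 3 mm (x, y, z), 40 to 90 g, blue with an orange tab end (last 45 mm). x runs from the plain end to the tab end, z up. It starts flat in the tray, plain end to the open front, 5 to 30 mm behind the edge. No room for fingers beside it there; a closed fingertip pressed on it with 5 to 15 N drags it
- marker_plain_end (a point): middle of the plate's plain blue end face, 75 mm from its centre; this end goes into the holder first
- marker_tab_end (a point): middle of the plate's orange tab end face, 75 mm from its centre on the other side
- tray: Fixed grey tray block 200 x 100 mm, origin at the centre of its underside; smooth floor 60 mm above the counter. Steel lips 15 mm high above the floor stand along both sides (inner width 72 mm) and at the back (+x of the tray, inner face 85 mm from the origin); the front (-x of the tray) is open, with free space below the edge down to the counter
- tray_edge (a point): middle of the tray's open front edge, at floor height, 100 mm in front (-x) of the tray's origin; same axes as the tray
- rest_top (a point): centre of the top of the fixed grey rest block: a 50 x 50 mm black rubber top 60 mm above the counter, the block below it no wider than this but for a 60 mm foot 8 mm high. The plate balances across it, with both ends free to be gripped
- holder_blue: Fixed empty holder, blue walls on a grey pedestal; origin at the underside, below the pocket's centre. Pocket floor 60 mm above the counter, pocket 100 mm deep along x (open mouth at -50 mm, back wall at +50 mm), 66 mm wide, 18 mm high; two bars 22 mm wide, 4 mm thick cross its top (82 mm above the counter). A plate fully home sticks out 50 mm from the mouth
- holder_blue_mouth (a point): middle of the floor's front edge at the open mouth of the blue holder; its +x axis points into the pocket
- holder_blue_back (a point): middle of the foot of the blue holder's back wall, 100 mm behind the mouth, at floor height; same axes as the holder
- holder_green: Fixed holder of the same shape with green walls, already filled with a fixed green plate whose orange tab sticks out 50 mm on its -x side; leave it alone. Origin at the centre of its underside
- carton: loose bystander: cardboard carton 90 x 70 x 55 mm, origin under its centre
- white_bottle: loose bystander: white bottle, 60 mm across, 130 mm tall, origin under its centre
- amber_bottle: loose bystander: amber bottle, 48 mm across, 120 mm tall, origin under its centre
- tape_roll: loose bystander: roll of brown tape lying flat, 96 mm across, 45 mm tall, origin under its centre
- scanner: loose bystander: grey and black hand scanner about 180 x 60 x 30 mm lying flat, origin near its middle
- slim_box: loose bystander: yellow box 110 x 80 x 25 mm, origin under its centre
- tin: loose bystander: tin with a red band, 70 mm across, 60 mm tall, origin under its centre
Things that resemble listed ones, but are neither listed nor needed, are in the scene too. Leave any red look-alike of the part that bears marker_center alone.

How it is judged (in metres and radians):
On the way, in this order (a step that is already met when the one before it is completed fails the run):
1. the plate, still lying on the tray, sticks out at least 20 mm over the tray's open front edge (x of marker_plain_end in the frame of tray_edge below -0.02 m and x of marker_tab_end in the frame of tray_edge above 0.02 m and contact force between marker and tray above 0.05 N), for 0.1 s.
2. the plate lies across the rest block, let go and still (contact force between marker and rest above 0.1 N and horizontal distance between marker_center and rest_top below 0.03 m and angle between marker_center's own z axis and vertical below 0.1 rad and contact force between marker and the fingers below 0.05 N and linear speed of marker below 0.03 m/s), for 0.2 s.
At the end, for the whole second after the job is handed in: The plate lies flat on the floor of the blue holder, plain end within 5 mm of the back wall, orange tab end sticking out of the mouth; it is released and at rest (x of marker_plain_end in the frame of holder_blue_back between -0.005 and 0.003 m and y of marker_plain_end in the frame of holder_blue_back between -0.012 and 0.012 m and z of marker_plain_end in the frame of holder_blue_back between -0.003 and 0.006 m and x of marker_tab_end in the frame of holder_blue_mouth below -0.03 m and angle between marker_center's own z axis and vertical below 0.06 rad and contact force between marker and the fingers below 0.05 N and linear speed of marker below 0.02 m/s); the robot touches nothing.
It fails at once if the plate falls to the counter (height (world z) of marker_center below 0.035 m).
It fails at once if a bystander is pushed more than 30 mm (distance of any of carton, white_bottle, amber_bottle, tape_roll, scanner, slim_box, tin from where it was at the start of the episode above 0.03 m).
It also fails if it takes over 64 s, if anything falls off the work surface, if the arm or the gripper's body presses on something with over 40 N, if the wrist force passes 120 N, or if a joint passes its speed limit or range.

## Working session

There is one attempt and no reset: what is moved stays moved. The work goes in short steps, Python scripts to look and compute and a tool call to move; the robot and the scene stay as the last step left them, time stands still between calls to the robot, and variables do not carry over. Pictures are saved under pics/ and viewed, at most 14 in all, crops included, and the job is handed in when it is done.

Besides the shell and the picture viewer there is one more tool, called after "Call:" as a command line: name --argument value ..., lists and objects as JSON in quotes. apply_moves: Moves the arm, as the interface text tells. Its arguments: {"type":"object","properties":{"steps":{"type":"array","items":{"type":"object","properties":{"jaw":{"type":"number"},"translation":{"type":"array","items":{"type":"number"}},"spin":{"type":"number"}}}},"newtons":{"type":"number"}},"required":["steps"]}

```bash
ls; mkdir -p pics; python3 - <<'E'
from bench import readout, optics, bot
import cv2,numpy as np
s=readout.observe()
print(s)
for n in ("scene","top"):
    d=optics.snapshot(n); cv2.imwrite(f"pics/{n}0.png",d["image"])
    print(n,np.round(d["mtx"],1).tolist(),np.round(d["R"],4).tolist(),np.round(d["t"],1).tolist())
    for l in ["marker_center","marker_plain_end","marker_tab_end","tray","tray_edge","rest_top","holder_blue","holder_blue_mouth","holder_blue_back","holder_green","carton","white_bottle","amber_bottle","tape_roll","scanner","slim_box","tin"]:
        print(l,[(np.round(np.array(r["point"])*[560,420],1).tolist(),round(r["confidence"],2)) for r in optics.pinpoint(n,l)[:3]])
print(readout.observe()["clock"])
E
```

```text
pics
{'clock': 0.0, 'qpos': array([62.03793627, 19.13231283,  2.28425392, 84.01251497, -0.76795676,
       76.96356163, -3.3506065 ]), 'qd': array([-0.00363588,  0.02786371,  0.00833315,  0.0591767 , -0.02377736,
        0.02655673,  0.04312878]), 'joint_torque': array([-3.99415858e-04, -6.56354356e+01,  1.33525752e+00, -4.03805101e+01,
       -5.97019703e-02,  4.48717363e-02,  1.13564577e-04]), 'eef_pos': array([ 246.21746122, -601.05354071,  221.64048724]), 'ee_rot': array([[ 9.25350033e-01,  3.79113186e-01, -7.12805064e-04],
       [ 3.79113841e-01, -9.25348886e-01,  1.46122220e-03],
       [-1.05624769e-04, -1.62237627e-03, -9.99998678e-01]]), 'contact_force': array([-0.38713195, -0.12825627,  0.29061143]), 'torque': array([-0.03398752, -0.0565017 ,  0.03361129]), 'gripper_force': 0.0, 'width': 0.9968169698766024}
scene [[503.9, 0.0, 274.8], [0.0, 503.9, 212.4], [0.0, 0.0, 1.0]] [[-0.6467, 0.7627, -0.0085], [0.6155, 0.5152, -0.5964], [-0.4505, -0.3909, -0.8026]] [285.3, -302.2, 1626.6]
marker_center [([323.0, 269.1], 0.79), ([454.9, 245.4], 0.65)]
marker_plain_end [([328.3, 244.8
[... 1090 characters left out ...]
0.61)]
tray [([217.2, 194.9], 0.65)]
tray_edge [([234.0, 224.9], 0.68), ([229.1, 213.6], 0.42)]
rest_top [([287.0, 209.4], 0.82), ([213.2, 277.0], 0.18)]
holder_blue [([416.8, 212.6], 0.67), ([222.7, 192.3], 0.46)]
holder_blue_mouth [([421.1, 225.3], 0.87), ([369.6, 155.9], 0.32)]
holder_blue_back [([415.8, 192.8], 0.72)]
holder_green [([358.1, 198.5], 0.65), ([411.7, 276.9], 0.21)]
carton [([271.1, 151.6], 0.62)]
white_bottle [([308.0, 160.4], 0.59), ([411.1, 278.8], 0.46)]
amber_bottle [([369.2, 157.2], 0.62)]
tape_roll [([266.2, 253.3], 0.78)]
scanner [([334.0, 251.5], 0.94)]
slim_box [([409.7, 276.7], 0.66), ([214.6, 171.8], 0.22)]
tin [([213.5, 277.2], 0.92), ([356.7, 196.8], 0.47)]
1.8
```

View pictures.

View pics/top0.png

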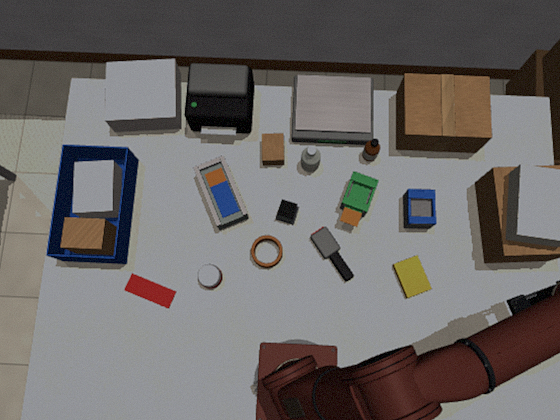

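View pics/scene0.png

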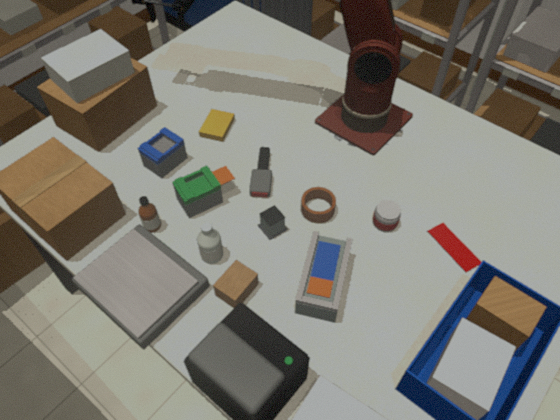

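```bash
cat > h.py <<'E'
import numpy as np
def ray(d,px,z):
    R=np.array(d["R"]);t=np.array(d["t"]);K=np.array(d["mtx"])
    c=-R.T@t; v=R.T@np.linalg.solve(K,[px[0],px[1],1.]); return c+v*(z-c[2])/v[2]
def proj(d,X):
    c=np.asarray(X)@np.array(d["R"]).T+d["t"]; p=c@np.array(d["mtx"]).T; return p[...,:2]/p[...,2:]
def pts(r,n=3): return [(np.array(q["point"])*[560,420],q["confidence"]) for q in r[:n]]
E
python3 - <<'E'
from h import *
C={"scene":dict(mtx=[[503.9,0,274.8],[0,503.9,212.4],[0,0,1]],R=[[-0.6467,0.7627,-0.0085],[0.6155,0.5152,-0.5964],[-0.4505,-0.3909,-0.8026]],t=[285.3,-302.2,1626.6]),
"top":dict(mtx=[[536.5,0,285.1],[0,536.5,212],[0,0,1]],R=[[0.0466,-0.9989,-0.0046],[-0.9728,-0.0443,-0.2274],[0.2269,0.015,-0.9738]],t=[33.4,505.1,1575.4])}
for n,a,b,z in [("center",(323,269.1),(222.4,194.1),61.5),("plain",(328.3,244.8),(229.4,214.7),61.5),("tab",(315.7,296.5),(210.3,170),61.5),("edge",(332.8,237.3),(234,224.9),60),("tray",(321.3,284.5),(217.2,194.9),0),("rest",(270.5,211.8),(287,209.4),60),("mouth",(177.2,135.7),(421.1,225.3),60),("back",(152.4,155.4),(415.8,192.8),60),("hb",(164,160.1),(416.8,212.6),0),("hg",(202.6,199.4),(358.1,198.5),0),("carton",(236.1,287.6),(271.1,151.6),0),("wb",(212.5,253.2),(308,160.4),0),("ab",(151.2,229.2),(369.2,157.2),0),("tape",(316.7,210.3),(266.2,253.3),0),("scanner",(260.5,178.3),(334,251.5),0),("tin",(383.4,220.9),(213.5,277.2),0),("slim",(219.9,128.7),(409.7,276.7),0)]:
    print(n,ray(C["scene"],a,z).round(0)[:2],ray(C["top"],b,z).round(0)[:2])
E
```

```text
center [561. 256.] [550. 251.]
plain [496. 223.] [486. 225.]
tab [631. 287.] [625. 294.]
edge [469. 218.] [456. 209.]
tray [568. 261.] [563. 276.]
rest [510.  44.] [511.  51.]
mouth [ 473. -354.] [ 480. -356.]
back [ 575. -350.] [ 581. -341.]
hb [ 535. -360.] [ 534. -357.]
hg [ 567. -163.] [ 571. -172.]
carton [712. 102.] [715. 112.]
wb [678. -15.] [691.  -8.]
ab [ 730. -197.] [ 711. -205.]
tape [390. 110.] [383. 110.]
scanner [402. -88.] [ 398. -100.]
tin [301. 272.] [301. 268.]
slim [ 329. -324.] [ 330. -334.]
```

Call:
apply_moves --steps '[{"jaw": 0.0, "translation": [1.0, -0.4, -0.3], "spin": 0}, {"jaw": 0.0, "translation": [1.0, -0.4, -0.3], "spin": 0}, {"jaw": 0.0, "translation": [1.0, -0.4, -0.3], "spin": 0}, {"jaw": 0.0, "translation": [1.0, -0.4, -0.3], "spin": 0}, {"jaw": 0.0, "translation": [1.0, -0.4, -0.3], "spin": 0}, {"jaw": 0.0, "translation": [1.0, -0.4, -0.3], "spin": 0}, {"jaw": 0.0, "translation": [1.0, -0.4, -0.3], "spin": 0}, {"jaw": 0.0, "translation": [1.0, -0.4, -0.3], "spin": 0}]'

```text
clock: 2.47
eef_pos: [446.3, -408.1, 299.7]
ee_rot: [[0.921, 0.388, 0.005], [0.388, -0.922, 0.001], [0.005, 0.001, -1.0]]
contact_force: [0.2, 0.5, -0.6]
width: 0.48
gripper_force: 0.0
```

```bash
python3 - <<'E'
from bench import readout, optics, bot
import cv2
from h import *
print([a for a in dir(bot) if a[0]!='_'])
s=readout.observe();print(s["clock"],s["qpos"].round(1),s["eef_pos"].round(1),s["ee_rot"].round(3).tolist())
d=optics.snapshot("wrist"); cv2.imwrite("pics/w1.png",d["image"])
print(np.round(d["mtx"],1).tolist(),np.round(d["R"],4).tolist(),np.round(d["t"],1).tolist())
print("cam",(-np.array(d["R"]).T@d["t"]).round(1))
for l in ["holder_blue_mouth","holder_blue_back"]:
    for p,c in pts(optics.pinpoint("wrist",l)): print(l,p.round(1),round(c,2),ray(d,p,60).round(1))
E
```

```text
['MotionError', 'hold_point_z']
2.4667 [ 43.8  12.4  -6.6  83.5   1.2  84.  -29.9] [ 446.3 -408.1  299.7] [[0.921, 0.388, 0.005], [0.388, -0.922, 0.001], [0.005, 0.001, -1.0]]
[[292.0, 0.0, 275.4], [0.0, 292.0, 214.7], [0.0, 0.0, 1.0]] [[0.3868, -0.9221, -0.0005], [-0.8876, -0.3725, 0.2707], [-0.2499, -0.1043, -0.9627]] [-548.3, 190.5, 534.0]
cam [ 514.6 -379.   462.2]
holder_blue_mouth [250.2 150.1] 0.68 [ 480.5 -356.3   60. ]
holder_blue_back [274.2  73.6] 0.81 [ 579.9 -349.7   60. ]
holder_blue_back [146.1  33.9] 0.6 [ 560.4 -188.6   60. ]
```

View pics/w1.png

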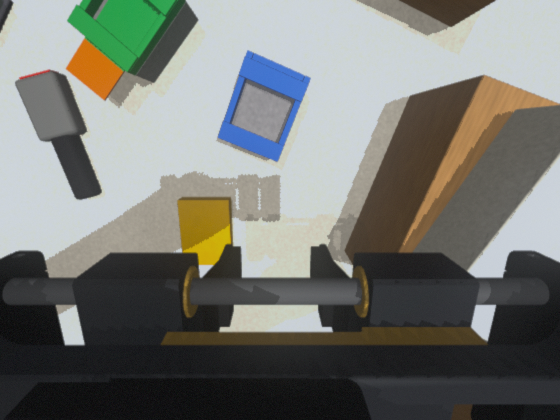

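```bash
cat >> h.py <<'E'
def rect(d,mask,z):
    import cv2
    c=max(cv2.findContours(mask.astype(np.uint8),0,1)[0],key=cv2.contourArea)[:,0]
    P=np.array([ray(d,p,z)[:2] for p in c],np.float32)
    (x,y),(w,h),a=cv2.minAreaRect(P)
    b=cv2.boxPoints(((x,y),(w,h),a))
    return np.array([x,y]).round(1),np.round([w,h,a],1),b.round(1).tolist()
E
python3 - <<'E'
import cv2
from h import *
im=cv2.imread("pics/w1.png")
d=dict(mtx=[[292.0,0,275.4],[0,292,214.7],[0,0,1]],R=[[0.3868,-0.9221,-0.0005],[-0.8876,-0.3725,0.2707],[-0.2499,-0.1043,-0.9627]],t=[-548.3,190.5,534])
hsv=cv2.cvtColor(im,cv2.COLOR_BGR2HSV)
m=cv2.inRange(hsv,(105,150,90),(125,255,255))
print(cv2.countNonZero(m)); print(rect(d,m,82))
cv2.imwrite("pics/m.png",m)
E
```

```text
3238
(array([ 534.8, -352.9]), array([105.1,  79.5,   0.7]), [[481.70001220703125, -313.79998779296875], [482.79998779296875, -393.29998779296875], [587.9000244140625, -391.8999938964844], [586.9000244140625, -312.3999938964844]])
```

Call:
apply_moves --steps '[{"jaw": 0.0, "translation": [0.88, -1.0, 0], "spin": 0}, {"jaw": 0.0, "translation": [0.88, -1.0, 0], "spin": 0}, {"jaw": 0.0, "translation": [0.88, -1.0, 0], "spin": 0}, {"jaw": 0.0, "translation": [0.88, -1.0, 0], "spin": 0}, {"jaw": 0.0, "translation": [0.88, -1.0, 0], "spin": 0}, {"jaw": 0.0, "translation": [0.88, -1.0, 0], "spin": 0}, {"jaw": 0.0, "translation": [0.88, -1.0, 0], "spin": 0}, {"jaw": 0.0, "translation": [0.88, -1.0, 0], "spin": 0}]'

```text
clock: 3.28
eef_pos: [548.3, -99.7, 297.3]
ee_rot: [[0.927, 0.376, -0.0], [0.376, -0.927, -0.001], [-0.001, 0.0, -1.0]]
contact_force: [0.7, -0.7, -0.1]
width: 0.007
gripper_force: 0.0
```

Call:
apply_moves --steps '[{"jaw": 0.0, "translation": [0, -1.0, 0], "spin": 0}, {"jaw": 0.0, "translation": [0, -1.0, 0], "spin": 0}, {"jaw": 0.0, "translation": [0, -1.0, 0], "spin": 0}, {"jaw": 0.0, "translation": [0, -1.0, 0], "spin": 0}, {"jaw": 0.0, "translation": [0, -1.0, 0], "spin": 0}, {"jaw": 0.0, "translation": [0, -1.0, 0], "spin": 0}, {"jaw": 0.0, "translation": [0, -1.0, 0], "spin": 0}, {"jaw": 0.0, "translation": [0, -1.0, 0], "spin": 0}]'

```text
clock: 3.95
eef_pos: [453.4, 132.4, 297.7]
ee_rot: [[0.925, 0.381, 0.001], [0.381, -0.925, -0.001], [0.0, 0.001, -1.0]]
contact_force: [1.3, -0.7, -0.0]
width: 0.004
gripper_force: 0.0
```

```bash
python3 - <<'E'
from bench import readout, optics, bot
import cv2,pickle
from h import *
s=readout.observe();print(s["clock"],s["qpos"].round(1),s["eef_pos"].round(1),s["ee_rot"].round(3).tolist())
d=optics.snapshot("wrist"); cv2.imwrite("pics/w2.png",d["image"]); pickle.dump(d,open("w2.pkl","wb"))
for l,z in [("tray_edge",60),("marker_plain_end",61.5),("marker_center",61.5),("marker_tab_end",61.5),("rest_top",60)]:
    for p,c in pts(optics.pinpoint("wrist",l)): print(l,p.round(1),round(c,2),ray(d,p,z).round(1))
hsv=cv2.cvtColor(d["image"],cv2.COLOR_BGR2HSV)
print(rect(d,cv2.inRange(hsv,(105,120,60),(125,255,255)),63))
print(rect(d,cv2.inRange(hsv,(5,150,60),(18,255,255)),63))
E
```

```text
3.95 [ 11.9  -2.3 -32.2  99.3  -1.2  82.6 -87.7] [453.4 132.4 297.7] [[0.925, 0.381, 0.001], [0.381, -0.925, -0.001], [0.0, 0.001, -1.0]]
tray_edge [222.3 149.5] 0.64 [473.7 218.4  60. ]
marker_plain_end [  3.8 188.4] 0.8 [309.4 480.6  61.5]
marker_plain_end [222.1 137.6] 0.72 [488.3 223.5  61.5]
marker_center [212.7  73.9] 0.79 [556.4 260.   61.5]
marker_center [156.4 231.4] 0.17 [328.7 267.7  61.5]
marker_tab_end [ 84.4 247.5] 0.83 [264.4 358.6  61.5]
marker_tab_end [206.   6.] 0.68 [622.7 291.   61.5]
rest_top [348.5 170.3] 0.7 [512.9  49.8  60. ]
(array([535. , 244.6]), array([104.2,  55.8,  26.1]), [[476.0, 246.60000610351562], [500.5, 196.60000610351562], [594.0999755859375, 242.5], [569.5, 292.6000061035156]])
(array([602.8, 277.8]), array([43.7, 55.2, 26.2]), [[571.0, 292.8999938964844], [595.4000244140625, 243.39999389648438], [634.5999755859375, 262.70001220703125], [610.2000122070312, 312.20001220703125]])
```

View pics/w2.png

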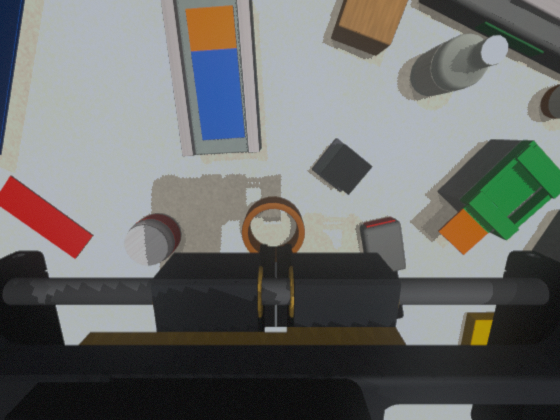

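Call:
apply_moves --steps '[{"jaw": 0.0, "translation": [0.584, -0.298, 0.3], "spin": -0.0206}, {"jaw": 0.0, "translation": [0.584, -0.298, 0.3], "spin": -0.0206}, {"jaw": 0.0, "translation": [0.584, -0.298, 0.3], "spin": -0.0206}, {"jaw": 0.0, "translation": [0.584, -0.298, 0.3], "spin": -0.0206}, {"jaw": 0.0, "translation": [0.584, -0.298, 0.87], "spin": -0.0206}, {"jaw": 0.0, "translation": [0.584, -0.298, 0.87], "spin": -0.0206}, {"jaw": 0.0, "translation": [0.584, -0.298, 0.87], "spin": -0.0206}, {"jaw": 0.0, "translation": [0.584, -0.298, 0.87], "spin": -0.0206}]'

```text
clock: 4.92
eef_pos: [559.3, 254.4, 74.6]
ee_rot: [[0.899, 0.437, -0.005], [0.437, -0.899, -0.002], [-0.006, -0.001, -1.0]]
contact_force: [-1.1, -0.6, 0.7]
width: 0.005
gripper_force: 0.0
```

Call:
apply_moves --steps '[{"jaw": 0.0, "translation": [0, 0, 0.03], "spin": 0}, {"jaw": 0.0, "translation": [0, 0, 0.055], "spin": 0}, {"jaw": 0.0, "translation": [0, 0, 0.055], "spin": 0}]'

```text
clock: 5.17
eef_pos: [561.1, 255.7, 66.3]
ee_rot: [[0.899, 0.437, -0.0], [0.437, -0.899, -0.0], [-0.0, -0.0, -1.0]]
contact_force: [0.2, 0.2, 1.1]
width: 0.006
gripper_force: 0.0
```

```bash
python3 - <<'E'
import pickle
from h import *
d=pickle.load(open("w2.pkl","rb"))
C=np.array([ray(d,p,60)[:2] for p in [(338,139),(372,165),(347,194),(312,168)]])
print(C.round(0).tolist(),C.mean(0),[np.degrees(np.arctan2(*(b-a)[::-1])).round(0) for a,b in zip(C,np.roll(C,-1,0))])
F=np.array([ray(d,p,60)[:2] for p in [(194,155),(248,152)]]); print(F)
E
```

```text
[[545.0, 81.0], [531.0, 23.0], [482.0, 37.0], [497.0, 97.0]] [513.89804538  59.68603995] [np.float64(-103.0), np.float64(164.0), np.float64(77.0), np.float64(-19.0)]
[[452.47101275 251.23251046]
 [483.74893937 185.38781653]]
```

Call:
apply_moves --steps '[{"jaw": 0.0, "translation": [0, 0, 0.01], "spin": 0}, {"jaw": 0.0, "translation": [0, 0, 0.016], "spin": 0}, {"jaw": 0.0, "translation": [0, 0, 0.016], "spin": 0}]'

```text
clock: 5.42
eef_pos: [561.5, 256.3, 63.7]
ee_rot: [[0.899, 0.438, 0.002], [0.438, -0.899, 0.001], [0.002, 0.0, -1.0]]
contact_force: [0.4, -0.8, -0.4]
width: 0.0
gripper_force: 0.0
```

Call:
apply_moves --steps '[{"jaw": 0.0, "translation": [0, 0, 0.008], "spin": 0}, {"jaw": 0.0, "translation": [0, 0, 0.008], "spin": 0}, {"jaw": 0.0, "translation": [0, 0, 0.008], "spin": 0}]'

```text
clock: 5.67
eef_pos: [562.3, 256.9, 63.5]
ee_rot: [[0.899, 0.438, 0.004], [0.438, -0.899, 0.001], [0.004, 0.001, -1.0]]
contact_force: [-3.3, -1.9, 16.1]
width: 0.008
gripper_force: 7.8
```

Call:
apply_moves --steps '[{"jaw": 0.0, "translation": [0, 0, 0.004], "spin": 0}, {"jaw": 0.0, "translation": [0, 0, 0.004], "spin": 0}]'

```text
clock: 5.83
eef_pos: [562.7, 257.1, 63.5]
ee_rot: [[0.899, 0.438, 0.005], [0.438, -0.899, 0.001], [0.005, 0.001, -1.0]]
contact_force: [-5.5, -4.0, 22.7]
width: 0.005
gripper_force: 11.4
```

Call:
apply_moves --steps '[{"jaw": 0.0, "translation": [0, 0, -0.006], "spin": 0}, {"jaw": 0.0, "translation": [-0.016, 0, -0.006], "spin": 0}, {"jaw": 0.0, "translation": [-0.036, 0, -0.006], "spin": 0}, {"jaw": 0.0, "translation": [-0.056, 0, -0.006], "spin": 0}, {"jaw": 0.0, "translation": [-0.08, 0, -0.006], "spin": 0}, {"jaw": 0.0, "translation": [-0.08, 0, -0.006], "spin": 0}]'

```text
clock: 6.33
eef_pos: [544.1, 248.3, 63.5]
ee_rot: [[0.899, 0.438, 0.005], [0.438, -0.899, 0.002], [0.005, 0.0, -1.0]]
contact_force: [-1.6, 1.0, 11.6]
width: 0.008
gripper_force: 6.2
```

```bash
cat > look.py <<'E'
from bench import readout, optics
import cv2,sys
from h import *
def plate(cam="wrist",z=63,save=None):
    d=optics.snapshot(cam)
    if save: cv2.imwrite(save,d["image"])
    hsv=cv2.cvtColor(d["image"],cv2.COLOR_BGR2HSV)
    for lo,hi in [((105,120,60),(125,255,255)),((5,150,60),(18,255,255))]:
        m=cv2.inRange(hsv,lo,hi)
        for c in sorted(cv2.findContours(m,0,1)[0],key=cv2.contourArea)[-3:]:
            if cv2.contourArea(c)<150: continue
            mm=np.zeros_like(m); cv2.drawContours(mm,[c],-1,1,-1); r=rect(d,mm,z); print(lo[0],r[0],r[1],np.round(r[2]).tolist())
    s=readout.observe(); print(s["clock"],s["eef_pos"].round(1),s["contact_force"].round(1))
    return d
E
python3 -c "
from look import *
plate('top'); plate('scene')"
```

```text
105 [ 539.3 -355.6] [107.3  82.5   1.4] [[485.0, -316.0], [487.0, -398.0], [594.0, -396.0], [592.0, -313.0]]
105 [511.8 660.7] [351.9 206.8   0. ] [[336.0, 764.0], [336.0, 557.0], [688.0, 557.0], [688.0, 764.0]]
5 [ 497.2 -140.7] [57.  44.7 68.6] [[466.0, -159.0], [508.0, -175.0], [528.0, -122.0], [487.0, -106.0]]
6.3833 [544.1 248.2  63.5] [-2.1 -1.1 12.7]
105 [ 531.2 -364.4] [111.2  85.1   1. ] [[475.0, -323.0], [476.0, -408.0], [588.0, -406.0], [586.0, -321.0]]
105 [491.2 644.6] [208.  402.9  90. ] [[290.0, 541.0], [693.0, 540.0], [693.0, 748.0], [290.0, 749.0]]
5 [ 499.5 -139.7] [51.1 39.2 72.9] [[473.0, -158.0], [511.0, -170.0], [526.0, -121.0], [488.0, -110.0]]
5 [587.4 270.6] [41.8 52.2 27.2] [[557.0, 284.0], [581.0, 238.0], [618.0, 257.0], [594.0, 303.0]]
6.4333 [544.1 248.3  63.5] [-2.7 -1.1 12.9]
```

Call:
apply_moves --steps '[{"jaw": 0.0, "translation": [-0.016, 0, 0], "spin": 0}, {"jaw": 0.0, "translation": [-0.036, 0, 0], "spin": 0}, {"jaw": 0.0, "translation": [-0.056, 0, 0], "spin": 0}, {"jaw": 0.0, "translation": [-0.076, 0, 0], "spin": 0}, {"jaw": 0.0, "translation": [-0.096, 0, 0], "spin": 0}, {"jaw": 0.0, "translation": [-0.12, 0, 0], "spin": 0}, {"jaw": 0.0, "translation": [-0.12, 0, 0], "spin": 0}]'

```text
clock: 7.02
eef_pos: [517.2, 235.1, 63.5]
ee_rot: [[0.899, 0.438, 0.005], [0.438, -0.899, 0.002], [0.005, 0.001, -1.0]]
contact_force: [-1.7, 0.4, 13.2]
width: 0.007
gripper_force: 6.6
```

Call:
apply_moves --steps '[{"jaw": 0.0, "translation": [-0.016, 0, 0], "spin": 0}, {"jaw": 0.0, "translation": [-0.036, 0, 0], "spin": 0}, {"jaw": 0.0, "translation": [-0.056, 0, 0], "spin": 0}, {"jaw": 0.0, "translation": [-0.076, 0, 0], "spin": 0}, {"jaw": 0.0, "translation": [-0.088, 0, 0], "spin": 0}, {"jaw": 0.0, "translation": [-0.088, 0, 0], "spin": 0}]'

```text
clock: 7.52
eef_pos: [497.8, 225.7, 63.5]
ee_rot: [[0.899, 0.438, 0.005], [0.438, -0.899, 0.002], [0.006, 0.001, -1.0]]
contact_force: [-0.4, 0.6, 13.1]
width: 0.005
gripper_force: 6.5
```

```bash
python3 -c "
from look import *
plate('scene',63,'pics/s3.png')"
```

```text
105 [ 530.8 -364.6] [110.5  84.6   0.9] [[475.0, -323.0], [476.0, -408.0], [587.0, -406.0], [585.0, -322.0]]
105 [491.2 644.7] [208.  402.9  90. ] [[290.0, 541.0], [693.0, 541.0], [693.0, 749.0], [290.0, 749.0]]
5 [ 499.4 -139.8] [51.1 39.6 73.5] [[473.0, -159.0], [511.0, -170.0], [526.0, -121.0], [488.0, -110.0]]
5 [541.2 248. ] [42.1 52.6 26. ] [[511.0, 262.0], [534.0, 215.0], [572.0, 234.0], [549.0, 281.0]]
7.5667 [497.8 225.6  63.4] [-0.1  0.1 13.5]
```

View pics/s3.png

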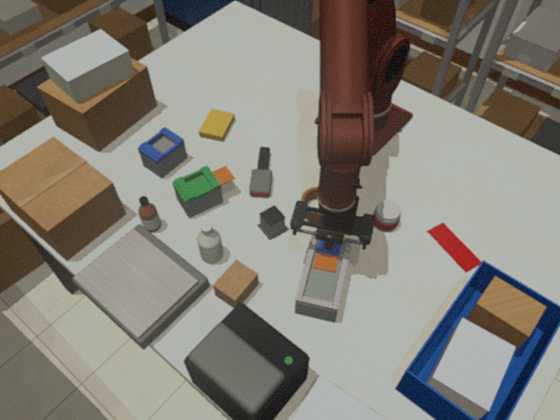

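Call:
apply_moves --steps '[{"jaw": 0.0, "translation": [0, 0, -0.1], "spin": 0}, {"jaw": 0.3, "translation": [-0.1, 0, -0.3], "spin": 0}, {"jaw": 0.5, "translation": [-0.2, 0, -0.5], "spin": 0}, {"jaw": 0.5, "translation": [-0.2, 0, -0.5], "spin": 0}, {"jaw": 0.5, "translation": [-0.2, 0, -0.5], "spin": 0}]'

```text
clock: 7.98
eef_pos: [451.8, 203.5, 191.8]
ee_rot: [[0.899, 0.438, 0.008], [0.438, -0.899, 0.001], [0.008, 0.003, -1.0]]
contact_force: [0.8, 0.2, -0.4]
width: 0.221
gripper_force: 0.0
```

```bash
python3 -c "
from look import *
d=plate('wrist',63,'pics/w4.png')
for l,z in [('tray_edge',60),('rest_top',60)]:
    for p,c in pts(optics.pinpoint('wrist',l)): print(l,p.round(1),round(c,2),ray(d,p,z).round(1))
"
```

```text
105 [493.5 491.7] [50.   9.7  2.5] [[468.0, 496.0], [469.0, 486.0], [519.0, 488.0], [518.0, 498.0]]
105 [471.2 214. ] [102.9  55.9  25.9] [[413.0, 217.0], [437.0, 166.0], [530.0, 211.0], [505.0, 262.0]]
5 [539.  247.3] [42.5 55.1 25.9] [[508.0, 263.0], [532.0, 213.0], [570.0, 232.0], [546.0, 281.0]]
8.0333 [452.  203.1 189.4] [-0.  -0.2 -0.8]
rest_top [431.3 219. ] 0.65 [511.9  50.8  60. ]
```

View pics/w4.png

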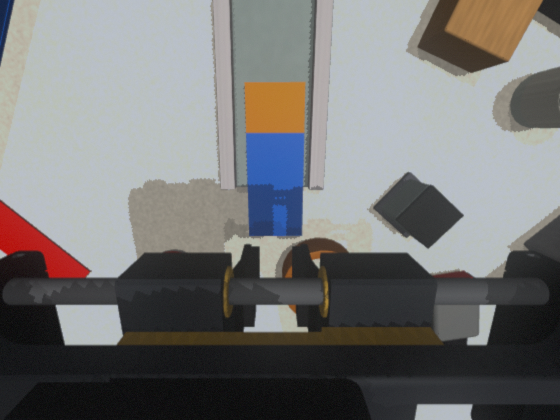

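Call:
apply_moves --steps '[{"jaw": 0.86, "translation": [-0.01, 0, 0.1], "spin": 0}, {"jaw": 0.86, "translation": [-0.01, 0, 0.2], "spin": 0}, {"jaw": 0.86, "translation": [-0.01, 0, 0.25], "spin": 0}, {"jaw": 0.86, "translation": [-0.01, 0, 0.25], "spin": 0}, {"jaw": 0.86, "translation": [-0.01, 0, 0.25], "spin": 0}, {"jaw": 0.86, "translation": [-0.01, 0, 0.25], "spin": 0}]'

```text
clock: 8.63
eef_pos: [449.1, 202.1, 123.7]
ee_rot: [[0.899, 0.438, -0.0], [0.438, -0.899, 0.001], [0.0, -0.001, -1.0]]
contact_force: [-0.1, 0.3, 0.6]
width: 0.802
gripper_force: 0.0
```

Call:
apply_moves --steps '[{"jaw": 0.86, "translation": [0, 0, 0.1], "spin": 0}, {"jaw": 0.86, "translation": [0, 0, 0.2], "spin": 0}, {"jaw": 0.86, "translation": [0, 0, 0.28], "spin": 0}, {"jaw": 0.86, "translation": [0, 0, 0.325], "spin": 0}, {"jaw": 0.86, "translation": [0, 0, 0.325], "spin": 0}, {"jaw": 0.86, "translation": [0, 0, 0.325], "spin": 0}]'

```text
clock: 9.13
eef_pos: [449.2, 202.0, 42.7]
ee_rot: [[0.899, 0.438, 0.0], [0.438, -0.899, 0.0], [0.0, -0.0, -1.0]]
contact_force: [-0.3, -0.5, 0.0]
width: 0.861
gripper_force: 0.0
```

Call:
apply_moves --steps '[{"jaw": 0.6, "translation": [0, 0, 0], "spin": 0}, {"jaw": 0.5, "translation": [0, 0, 0], "spin": 0}, {"jaw": 0.5, "translation": [0, 0, 0], "spin": 0}, {"jaw": 0.5, "translation": [0, 0, 0], "spin": 0}, {"jaw": 0.4, "translation": [0, 0, 0], "spin": 0}, {"jaw": 0.4, "translation": [0, 0, 0], "spin": 0}]' --newtons 40

```text
clock: 9.63
eef_pos: [449.3, 201.8, 42.5]
ee_rot: [[0.899, 0.438, 0.001], [0.438, -0.899, 0.0], [0.001, 0.0, -1.0]]
contact_force: [0.3, 0.3, 2.9]
width: 0.627
gripper_force: 40.0
```

Call:
apply_moves --steps '[{"jaw": 0.4, "translation": [0, 0, -0.04], "spin": 0}, {"jaw": 0.4, "translation": [0, 0, -0.12], "spin": 0}, {"jaw": 0.4, "translation": [0, 0, -0.24], "spin": 0}, {"jaw": 0.4, "translation": [0, 0, -0.32], "spin": 0}, {"jaw": 0.4, "translation": [0, 0, -0.32], "spin": 0}, {"jaw": 0.4, "translation": [0, 0, -0.32], "spin": 0}]'

```text
clock: 10.13
eef_pos: [449.4, 201.9, 123.4]
ee_rot: [[0.899, 0.438, 0.002], [0.438, -0.899, 0.0], [0.002, 0.001, -1.0]]
contact_force: [0.3, -0.1, -0.8]
width: 0.623
gripper_force: 40.0
```

```bash
python3 -c "
from look import *
d=plate('wrist',143,'pics/w5.png')
s=readout.observe();print(s['width'],s['gripper_force'])
"
```

```text
105 [429.1 192.2] [ 9.  55.2 25.9] [[413.0, 215.0], [437.0, 165.0], [445.0, 169.0], [421.0, 219.0]]
105 [483.3 219.4] [79.1 56.2 26.5] [[435.0, 227.0], [460.0, 177.0], [531.0, 212.0], [506.0, 262.0]]
5 [539.  247.1] [44.1 55.3 26.4] [[507.0, 262.0], [532.0, 212.0], [571.0, 232.0], [546.0, 282.0]]
10.1833 [448.7 201.4 122.2] [-0.7 -0.  -1. ]
0.6248960426436084 39.990665316581726
```

View pics/w5.png

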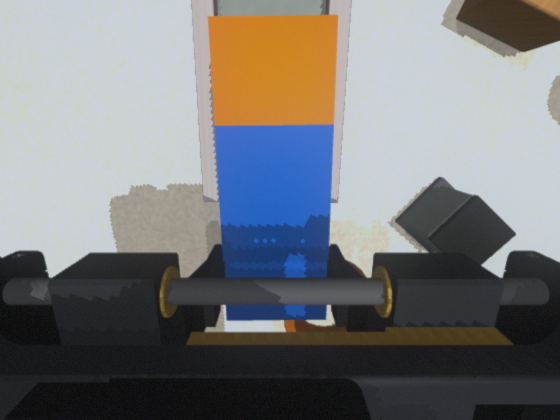

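Call:
apply_moves --steps '[{"jaw": 0.4, "translation": [-0.02, 0.1, -0.04], "spin": -0.04}, {"jaw": 0.4, "translation": [-0.04, 0.2, -0.04], "spin": -0.08}, {"jaw": 0.4, "translation": [-0.06, 0.32, -0.04], "spin": -0.12}, {"jaw": 0.4, "translation": [-0.09, 0.44, -0.04], "spin": -0.16}, {"jaw": 0.4, "translation": [-0.12, 0.56, -0.04], "spin": -0.2}, {"jaw": 0.4, "translation": [-0.14, 0.68, -0.04], "spin": -0.24}, {"jaw": 0.4, "translation": [-0.155, 0.76, -0.04], "spin": -0.265}, {"jaw": 0.4, "translation": [-0.164, 0.804, -0.04], "spin": -0.278}]'

```text
clock: 10.85
eef_pos: [499.4, -0.6, 130.5]
ee_rot: [[0.239, 0.971, -0.003], [0.971, -0.239, -0.0], [-0.001, -0.003, -1.0]]
contact_force: [0.4, 1.1, -0.5]
width: 0.627
gripper_force: 40.0
```

Call:
apply_moves --steps '[{"jaw": 0.4, "translation": [0, 0, 0], "spin": 0}, {"jaw": 0.4, "translation": [0, 0, 0], "spin": 0}, {"jaw": 0.4, "translation": [0, 0, 0], "spin": 0}]'

```text
clock: 11.1
eef_pos: [499.3, 4.2, 131.4]
ee_rot: [[0.242, 0.97, -0.001], [0.97, -0.242, 0.001], [0.0, -0.002, -1.0]]
contact_force: [0.0, 0.6, -1.0]
width: 0.624
gripper_force: 40.0
```

```bash
python3 -c "
from look import *
d=plate('wrist',152,'pics/w6.png')
s=readout.observe();print(s['width'],s['gripper_force'],s['ee_rot'].round(3).tolist(),s['qpos'].round(0))
"
```

```text
105 [493.6 -16.7] [ 9.6 55.5 76. ] [[466.0, -15.0], [519.0, -28.0], [522.0, -19.0], [468.0, -5.0]]
105 [508.1  42.1] [78.5 55.8 76. ] [[472.0, 11.0], [526.0, -3.0], [545.0, 73.0], [490.0, 87.0]]
5 [442.4  95.1] [52.6 53.7 75.9] [[410.0, 76.0], [462.0, 63.0], [475.0, 114.0], [423.0, 127.0]]
5 [522.1 102.1] [43.8 54.8 76.3] [[490.0, 87.0], [544.0, 74.0], [554.0, 117.0], [501.0, 130.0]]
11.15 [499.4   4.4 131.6] [-0.  -0.3 -0.7]
0.6293489112905185 39.991087317466736 [[0.241, 0.971, -0.001], [0.971, -0.241, 0.001], [0.0, -0.001, -1.0]] [ 25.   8. -33. 110.   5.  64. -24.]
```

View pics/w6.png

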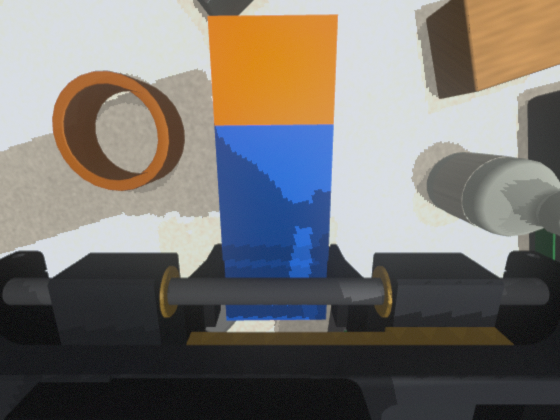

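Call:
apply_moves --steps '[{"jaw": 0.4, "translation": [0, 0, 0.1], "spin": 0}, {"jaw": 0.4, "translation": [0, 0, 0.2], "spin": 0}, {"jaw": 0.4, "translation": [0, 0, 0.28], "spin": 0}, {"jaw": 0.4, "translation": [0, 0, 0.32], "spin": 0}, {"jaw": 0.4, "translation": [0, 0, 0.34], "spin": 0}, {"jaw": 0.4, "translation": [0, 0, 0.34], "spin": 0}, {"jaw": 0.4, "translation": [0, 0, 0.34], "spin": 0}]'

```text
clock: 11.73
eef_pos: [500.6, 3.5, 47.8]
ee_rot: [[0.241, 0.97, 0.001], [0.97, -0.241, 0.0], [0.0, 0.001, -1.0]]
contact_force: [0.8, -0.3, 0.4]
width: 0.626
gripper_force: 40.0
```

Call:
apply_moves --steps '[{"jaw": 0.4, "translation": [0, 0, 0.004], "spin": 0}, {"jaw": 0.4, "translation": [0, 0, 0.008], "spin": 0}, {"jaw": 0.4, "translation": [0, 0, 0.01], "spin": 0}, {"jaw": 0.4, "translation": [0, 0, 0.01], "spin": 0}]'

```text
clock: 12.07
eef_pos: [500.2, 2.9, 44.9]
ee_rot: [[0.242, 0.97, 0.001], [0.97, -0.242, -0.0], [0.0, 0.001, -1.0]]
contact_force: [0.0, 0.7, -1.0]
width: 0.625
gripper_force: 40.0
```

Call:
apply_moves --steps '[{"jaw": 0.4, "translation": [0, 0, 0.004], "spin": 0}, {"jaw": 0.4, "translation": [0, 0, 0.007], "spin": 0}, {"jaw": 0.4, "translation": [0, 0, 0.007], "spin": 0}, {"jaw": 0.4, "translation": [0, 0, 0.007], "spin": 0}]'

```text
clock: 12.4
eef_pos: [500.2, 3.0, 42.9]
ee_rot: [[0.242, 0.97, 0.0], [0.97, -0.242, 0.0], [0.0, 0.0, -1.0]]
contact_force: [-0.2, 0.2, -0.2]
width: 0.629
gripper_force: 40.0
```

Call:
apply_moves --steps '[{"jaw": 0.4, "translation": [0, 0, 0.003], "spin": 0}, {"jaw": 0.4, "translation": [0, 0, 0.003], "spin": 0}, {"jaw": 0.4, "translation": [0, 0, 0.003], "spin": 0}]'

```text
clock: 12.65
eef_pos: [500.2, 2.9, 42.3]
ee_rot: [[0.242, 0.97, 0.0], [0.97, -0.242, -0.0], [-0.0, 0.0, -1.0]]
contact_force: [0.3, -0.3, 3.7]
width: 0.627
gripper_force: 40.0
```

Call:
apply_moves --steps '[{"jaw": 0.7, "translation": [0, 0, 0], "spin": 0}, {"jaw": 0.86, "translation": [0, 0, 0], "spin": 0}, {"jaw": 0.86, "translation": [0, 0, 0], "spin": 0}, {"jaw": 0.86, "translation": [0, 0, 0], "spin": 0}, {"jaw": 0.86, "translation": [0, 0, 0], "spin": 0}, {"jaw": 0.86, "translation": [0, 0, 0], "spin": 0}]'

```text
clock: 13.15
eef_pos: [500.0, 3.0, 42.0]
ee_rot: [[0.241, 0.97, -0.0], [0.97, -0.241, 0.0], [0.0, -0.0, -1.0]]
contact_force: [0.1, 0.4, 0.9]
width: 0.85
gripper_force: 0.0
```

Call:
apply_moves --steps '[{"jaw": 0.86, "translation": [0, 0, -0.1], "spin": 0}, {"jaw": 0.86, "translation": [0, 0, -0.25], "spin": 0}, {"jaw": 0.86, "translation": [0, 0, -0.4], "spin": 0}, {"jaw": 0.86, "translation": [0, 0, -0.5], "spin": 0}, {"jaw": 0.86, "translation": [0, 0, -0.5], "spin": 0}, {"jaw": 0.86, "translation": [0, 0, -0.5], "spin": 0}]'

```text
clock: 13.65
eef_pos: [501.0, 3.0, 168.6]
ee_rot: [[0.242, 0.97, 0.003], [0.97, -0.242, -0.001], [0.0, 0.003, -1.0]]
contact_force: [0.2, 0.2, 0.5]
width: 0.864
gripper_force: 0.0
```

```bash
python3 -c "
from look import *
d=plate('wrist',63,'pics/w7.png')
s=readout.observe();print(s['width'],s['gripper_force'],s['ee_rot'].round(3).tolist(),s['qpos'].round(0))
"
```

```text
105 [505.2  28.6] [103.4  55.1  76.2] [[466.0, -15.0], [520.0, -28.0], [544.0, 72.0], [491.0, 85.0]]
5 [ 502.  -123.3] [21.4 45.  73.9] [[477.0, -127.0], [521.0, -140.0], [527.0, -119.0], [483.0, -107.0]]
5 [522.8 101.4] [43.3 55.1 75.9] [[491.0, 87.0], [544.0, 74.0], [555.0, 116.0], [501.0, 129.0]]
5 [394.  106.6] [87.  87.6 65.5] [[336.0, 85.0], [416.0, 49.0], [452.0, 128.0], [372.0, 164.0]]
13.7 [500.    2.9 167.1] [-0.1 -0.2 -0.3]
0.8655177237646892 0.0 [[0.242, 0.97, 0.001], [0.97, -0.242, -0.0], [-0.0, 0.001, -1.0]] [ 26.   6. -33. 107.   4.  68. -22.]
```

View pics/w7.png

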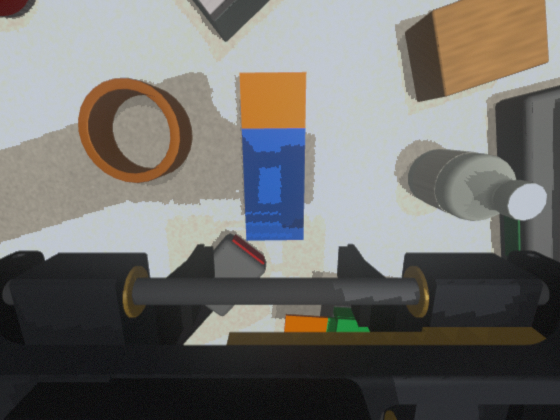

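Call:
apply_moves --steps '[{"jaw": 0.86, "translation": [0.15, -0.004, 0], "spin": 0}, {"jaw": 0.86, "translation": [0.28, -0.007, 0.05], "spin": 0}, {"jaw": 0.86, "translation": [0.391, -0.007, 0.1], "spin": 0}, {"jaw": 0.86, "translation": [0.391, -0.007, 0.2], "spin": 0}, {"jaw": 0.86, "translation": [0.391, -0.007, 0.28], "spin": 0}, {"jaw": 0.86, "translation": [0.391, -0.007, 0.28], "spin": 0}, {"jaw": 0.86, "translation": [0.391, -0.007, 0.28], "spin": 0}, {"jaw": 0.86, "translation": [0.391, -0.007, 0.28], "spin": 0}]'

```text
clock: 14.37
eef_pos: [522.0, 98.1, 97.4]
ee_rot: [[0.242, 0.97, -0.0], [0.97, -0.242, 0.0], [0.0, -0.001, -1.0]]
contact_force: [-0.7, -0.7, 0.6]
width: 0.858
gripper_force: 0.0
```

Call:
apply_moves --steps '[{"jaw": 0.86, "translation": [0, 0, 0.08], "spin": 0}, {"jaw": 0.86, "translation": [0, 0, 0.15], "spin": 0}, {"jaw": 0.86, "translation": [0, 0, 0.2], "spin": 0}, {"jaw": 0.86, "translation": [0, 0, 0.22], "spin": 0}, {"jaw": 0.86, "translation": [0, 0, 0.22], "spin": 0}, {"jaw": 0.86, "translation": [0, 0, 0.22], "spin": 0}]'

```text
clock: 14.87
eef_pos: [522.4, 98.4, 42.8]
ee_rot: [[0.242, 0.97, 0.001], [0.97, -0.242, 0.0], [0.0, 0.001, -1.0]]
contact_force: [-1.3, 0.3, -0.5]
width: 0.861
gripper_force: 0.0
```

Call:
apply_moves --steps '[{"jaw": 0.7, "translation": [0, 0, 0], "spin": 0}, {"jaw": 0.5, "translation": [0, 0, 0], "spin": 0}, {"jaw": 0.4, "translation": [0, 0, 0], "spin": 0}, {"jaw": 0.4, "translation": [0, 0, 0], "spin": 0}, {"jaw": 0.4, "translation": [0, 0, 0], "spin": 0}, {"jaw": 0.4, "translation": [0, 0, 0], "spin": 0}]' --newtons 40

```text
clock: 15.37
eef_pos: [522.2, 98.4, 42.4]
ee_rot: [[0.242, 0.97, 0.001], [0.97, -0.242, 0.0], [0.0, 0.001, -1.0]]
contact_force: [0.3, -0.3, 1.8]
width: 0.629
gripper_force: 40.0
```

Call:
apply_moves --steps '[{"jaw": 0.4, "translation": [0, 0, -0.04], "spin": 0}, {"jaw": 0.4, "translation": [0, 0, -0.14], "spin": 0}, {"jaw": 0.4, "translation": [0, 0, -0.26], "spin": 0}, {"jaw": 0.4, "translation": [0, 0, -0.38], "spin": 0}, {"jaw": 0.4, "translation": [0, 0, -0.44], "spin": 0}, {"jaw": 0.4, "translation": [0, 0, -0.44], "spin": 0}]'

```text
clock: 15.87
eef_pos: [523.9, 99.0, 156.5]
ee_rot: [[0.241, 0.97, 0.006], [0.97, -0.241, 0.001], [0.002, 0.006, -1.0]]
contact_force: [0.8, 0.7, -0.3]
width: 0.634
gripper_force: 40.0
```

```bash
python3 - <<'E'
from look import *
im=cv2.imread("pics/w1.png")
d=dict(mtx=[[292.0,0,275.4],[0,292,214.7],[0,0,1]],R=[[0.3868,-0.9221,-0.0005],[-0.8876,-0.3725,0.2707],[-0.2499,-0.1043,-0.9627]],t=[-548.3,190.5,534])
hsv=cv2.cvtColor(im,cv2.COLOR_BGR2HSV)
m=cv2.inRange(hsv,(105,150,90),(125,255,255))
# rectify to z=82 plane: 4 px/mm
W=np.array([[460,-420],[460,-290],[610,-290],[610,-420]],float)
src=proj(d,np.c_[W,np.full(4,82.)]).astype(np.float32)
dst=np.array([[(-290-y)*4,(610-x)*4] for x,y in W],np.float32)
r=cv2.warpPerspective(im,cv2.getPerspectiveTransform(src,dst),(520,600))
cv2.imwrite("pics/rect.png",r)
cs,hi=cv2.findContours(m,cv2.RETR_CCOMP,cv2.CHAIN_APPROX_NONE)
for c in sorted(cs,key=cv2.contourArea)[-3:]:
    if cv2.contourArea(c)<300: continue
    P=np.array([ray(d,p,82)[:2] for p in c[:,0]]); ctr=P.mean(0); a=np.radians(2); u=np.array([np.cos(a),np.sin(a)]); v=np.array([-u[1],u[0]])
    q=np.c_[(P-ctr)@u,(P-ctr)@v]; hx,hy=np.abs(q).max(0)
    for n,k in [("L",(q[:,1]>hy-8)&(abs(q[:,0])<hx-12)),("R",(q[:,1]<-hy+8)&(abs(q[:,0])<hx-12)),("F",(q[:,0]<-hx+8)&(abs(q[:,1])<hy-12)),("B",(q[:,0]>hx-8)&(abs(q[:,1])<hy-12))]:
        l=cv2.fitLine(P[k].astype(np.float32),cv2.DIST_HUBER,0,.01,.01).ravel(); print(n,k.sum(),round(np.degrees(np.arctan2(l[1],l[0])),1),l[2:].round(1))
d=plate('wrist',171)
for l,z in [('holder_blue_mouth',60),('holder_blue_back',60)]:
  for cam in ('scene','top'):
    d=optics.snapshot(cam)
    for p,c in pts(optics.pinpoint(cam,l)): print(cam,l,p.round(1),round(c,2),ray(d,p,z).round(1))
E
```

```text
L 31 1.1 [ 531.5 -320.1]
R 29 1.1 [ 532.9 -387. ]
F 34 -89.3 [ 502.1 -359.6]
B 35 -89.2 [ 560.2 -352.6]
L 70 0.9 [ 533.4 -314.2]
R 67 0.8 [ 528.8 -392.2]
F 43 -89.2 [ 482.9 -354.3]
B 45 -89.1 [ 586.8 -350.6]
105 [515.8  69.1] [14.9 57.8 75.8] [[486.0, 69.0], [542.0, 55.0], [546.0, 69.0], [490.0, 84.0]]
5 [518.3  77.9] [ 2.  56.6 75.8] [[491.0, 84.0], [546.0, 70.0], [546.0, 72.0], [491.0, 86.0]]
5 [459.3 144.7] [37.1 50.6 70.5] [[429.0, 136.0], [477.0, 119.0], [489.0, 154.0], [442.0, 171.0]]
5 [525.4 109.2] [26.6 58.2 75.9] [[494.0, 103.0], [550.0, 89.0], [557.0, 115.0], [500.0, 129.0]]
15.9167 [523.   98.6 154.2] [-0.1  0.6 -1.1]
scene holder_blue_mouth [175.5 136.7] 0.83 [ 479.5 -354.6   60. ]
top holder_blue_mouth [420.  225.2] 0.59 [ 480.2 -352.4   60. ]
scene holder_blue_back [148.7 157. ] 0.75 [ 585.5 -353.7   60. ]
top holder_blue_back [419.3 192.5] 0.7 [ 582.6 -351.4   60. ]
```

View pics/rect.png

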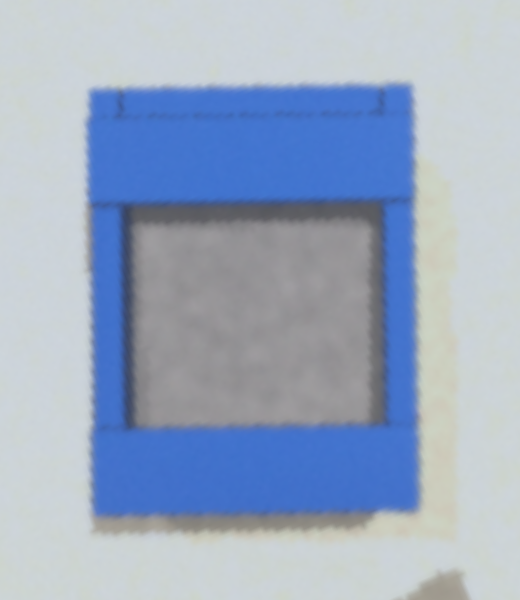

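Call:
apply_moves --steps '[{"jaw": 0.4, "translation": [-0.08, 0.005, -0.04], "spin": -0.03}, {"jaw": 0.4, "translation": [-0.2, 0.015, -0.04], "spin": -0.065}, {"jaw": 0.4, "translation": [-0.34, 0.025, -0.04], "spin": -0.1}, {"jaw": 0.4, "translation": [-0.48, 0.035, -0.04], "spin": -0.135}, {"jaw": 0.4, "translation": [-0.62, 0.045, -0.04], "spin": -0.17}, {"jaw": 0.4, "translation": [-0.76, 0.055, -0.04], "spin": -0.205}, {"jaw": 0.4, "translation": [-0.88, 0.065, -0.04], "spin": -0.24}, {"jaw": 0.4, "translation": [-1.0, 0.074, -0.04], "spin": -0.275}]'

```text
clock: 16.98
eef_pos: [478.6, -150.8, 161.8]
ee_rot: [[-0.585, 0.811, -0.001], [0.811, 0.585, -0.0], [0.0, -0.0, -1.0]]
contact_force: [-0.6, -0.3, -0.3]
width: 0.628
gripper_force: 40.0
```

```bash
python3 -c "
from look import *
s=readout.observe();R=s['ee_rot']
print(s['eef_pos'].round(1),s['qpos'].round(1),s['gripper_force'],np.degrees(np.arctan2(R[1,0],R[0,0])))
print(((np.array([333,-356.5,160])-s['eef_pos'])@R/250).round(3))
"
```

```text
[ 478.6 -150.8  161.8] [ 41.3   6.4 -30.6 107.4   3.6  67.1  45.3] 39.976054430007935 125.81324670752568
[-0.326 -0.954  0.008]
```

Call:
apply_moves --steps '[{"jaw": 0.4, "translation": [-0.03, -0.08, 0], "spin": -0.038}, {"jaw": 0.4, "translation": [-0.07, -0.2, 0], "spin": -0.076}, {"jaw": 0.4, "translation": [-0.11, -0.34, 0], "spin": -0.114}, {"jaw": 0.4, "translation": [-0.16, -0.48, 0], "spin": -0.152}, {"jaw": 0.4, "translation": [-0.21, -0.62, 0], "spin": -0.19}, {"jaw": 0.4, "translation": [-0.26, -0.76, 0], "spin": -0.228}, {"jaw": 0.4, "translation": [-0.3, -0.88, 0], "spin": -0.266}, {"jaw": 0.4, "translation": [-0.326, -0.954, 0], "spin": -0.307}]'

```text
clock: 17.65
eef_pos: [330.1, -356.2, 161.8]
ee_rot: [[-0.999, 0.052, -0.001], [0.052, 0.999, -0.0], [0.001, -0.0, -1.0]]
contact_force: [1.0, -0.9, 0.3]
width: 0.625
gripper_force: 40.0
```

```bash
python3 -c "
from look import *
s=readout.observe();R=s['ee_rot']
print(s['eef_pos'].round(1),s['qpos'].round(1),s['gripper_force'],np.degrees(np.arctan2(R[1,0],R[0,0])))
plate('wrist',182)
print(((np.array([333,-356.5,60])-s['eef_pos'])@R/250).round(3))
"
```

```text
[ 330.1 -356.2  161.8] [ 60.4   3.6 -19.1 109.9   1.3  66.7 127.9] 39.973806738853455 177.04427185824028
105 [ 356.7 -357. ] [55.4 14.3 86.9] [[348.0, -384.0], [362.0, -385.0], [365.0, -330.0], [351.0, -329.0]]
5 [ 347.9 -356.8] [54.4  1.9 86.9] [[346.0, -384.0], [347.0, -384.0], [350.0, -330.0], [348.0, -330.0]]
5 [ 316.5 -355.5] [55.8 26.7 86.9] [[302.0, -383.0], [328.0, -384.0], [331.0, -328.0], [305.0, -327.0]]
17.7 [ 327.3 -359.7  161.6] [-3.6 -3.7  0.1]
[-0.012 -0.001  0.407]
```

Call:
apply_moves --steps '[{"jaw": 0.4, "translation": [0, 0, 0], "spin": 0}, {"jaw": 0.4, "translation": [0, 0, 0], "spin": 0}, {"jaw": 0.4, "translation": [0, 0, 0], "spin": 0}]'

```text
clock: 17.95
eef_pos: [333.5, -352.6, 161.8]
ee_rot: [[-0.999, 0.055, -0.0], [0.055, 0.999, 0.001], [0.0, 0.001, -1.0]]
contact_force: [0.2, 0.4, -0.4]
width: 0.63
gripper_force: 40.0
```

```bash
python3 -c "
from look import *
s=readout.observe();R=s['ee_rot']
print(s['eef_pos'].round(1),s['qpos'].round(1),s['gripper_force'],np.degrees(np.arctan2(R[1,0],R[0,0])))
d=plate('wrist',182)
print(((np.array([333,-356.5,60])-s['eef_pos'])@R/250).round(3))
"
```

```text
[ 333.5 -352.6  161.8] [ 60.1   3.6 -19.4 109.9   1.3  66.7 127.2] 39.97857749462128 176.87541125758923
105 [ 360.2 -353.5] [55.4 14.4 86.7] [[352.0, -381.0], [366.0, -382.0], [369.0, -326.0], [355.0, -325.0]]
5 [ 351.4 -353.3] [54.4  1.9 86.7] [[349.0, -380.0], [351.0, -380.0], [354.0, -326.0], [352.0, -326.0]]
5 [ 320.  -351.9] [55.9 26.7 86.7] [[305.0, -379.0], [332.0, -381.0], [335.0, -325.0], [308.0, -323.0]]
18.0 [ 333.7 -352.5  161.9] [-0.   0.1 -1.1]
[ 0.001 -0.016  0.407]
```

Call:
apply_moves --steps '[{"jaw": 0.4, "translation": [0, -0.016, 0.1], "spin": -0.0235}, {"jaw": 0.4, "translation": [0, -0.016, 0.2], "spin": -0.0235}, {"jaw": 0.4, "translation": [0, -0.016, 0.32], "spin": -0.0235}, {"jaw": 0.4, "translation": [0, -0.016, 0.42], "spin": -0.0235}, {"jaw": 0.4, "translation": [0, -0.016, 0.46], "spin": -0.0235}, {"jaw": 0.4, "translation": [0, -0.016, 0.46], "spin": -0.0235}, {"jaw": 0.4, "translation": [0, -0.016, 0.46], "spin": -0.0235}]'

```text
clock: 18.58
eef_pos: [333.2, -357.3, 47.6]
ee_rot: [[-1.0, -0.02, 0.0], [-0.02, 1.0, 0.0], [-0.0, 0.0, -1.0]]
contact_force: [-0.1, 0.5, -0.8]
width: 0.626
gripper_force: 40.0
```

```bash
python3 -c "
from look import *
s=readout.observe();R=s['ee_rot']
print(s['eef_pos'].round(1),s['gripper_force'],np.degrees(np.arctan2(R[1,0],R[0,0])))
plate('wrist',68)
d=optics.snapshot('scene');im=d['image'];cv2.imwrite('pics/s8.png',cv2.resize(im[60:240,90:330],None,fx=3,fy=3,interpolation=2))
"
```

```text
[ 333.2 -357.3   47.6] 39.97813045978546 -178.83392844297947
105 [ 359.7 -356.2] [14.3 55.3  1. ] [[352.0, -329.0], [353.0, -384.0], [367.0, -384.0], [366.0, -328.0]]
5 [ 350.9 -356.3] [ 1.9 54.9  1. ] [[350.0, -329.0], [350.0, -384.0], [352.0, -384.0], [351.0, -329.0]]
5 [ 319.5 -357.6] [26.7 56.4  1. ] [[306.0, -330.0], [307.0, -386.0], [333.0, -386.0], [332.0, -329.0]]
18.6333 [ 333.6 -357.9   48.4] [ 0.1 -0.3 -1. ]
```

View pics/s8.png

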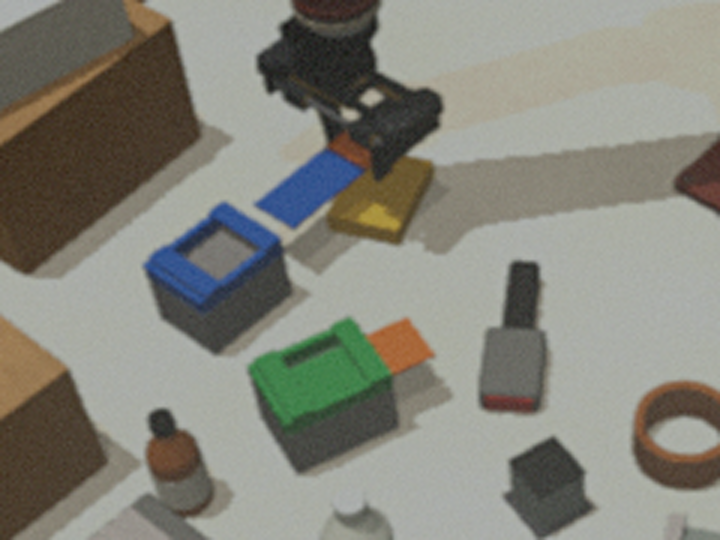

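Call:
apply_moves --steps '[{"jaw": 0.4, "translation": [-0.05, 0, 0], "spin": 0}, {"jaw": 0.4, "translation": [-0.1, 0, 0], "spin": 0}, {"jaw": 0.4, "translation": [-0.15, 0, 0], "spin": 0}, {"jaw": 0.4, "translation": [-0.19, 0, 0], "spin": 0}, {"jaw": 0.4, "translation": [-0.22, 0, 0], "spin": 0}, {"jaw": 0.4, "translation": [-0.22, 0, 0], "spin": 0}]'

```text
clock: 19.18
eef_pos: [389.9, -356.0, 47.1]
ee_rot: [[-1.0, -0.022, 0.001], [-0.022, 1.0, 0.0], [-0.001, 0.0, -1.0]]
contact_force: [0.1, 1.1, -0.7]
width: 0.627
gripper_force: 40.0
```

Call:
apply_moves --steps '[{"jaw": 0.4, "translation": [-0.04, 0, 0], "spin": 0}, {"jaw": 0.4, "translation": [-0.08, 0, 0], "spin": 0}, {"jaw": 0.4, "translation": [-0.12, 0, 0], "spin": 0}, {"jaw": 0.4, "translation": [-0.16, 0, 0], "spin": 0}, {"jaw": 0.4, "translation": [-0.2, 0, 0], "spin": 0}, {"jaw": 0.4, "translation": [-0.23, 0, 0], "spin": 0}, {"jaw": 0.4, "translation": [-0.23, 0, 0], "spin": 0}, {"jaw": 0.4, "translation": [-0.23, 0, 0], "spin": 0}]'

```text
clock: 19.85
eef_pos: [445.3, -355.2, 46.9]
ee_rot: [[-1.0, -0.02, -0.0], [-0.02, 1.0, 0.0], [0.0, 0.0, -1.0]]
contact_force: [-0.4, 0.2, -0.1]
width: 0.626
gripper_force: 40.0
```

```bash
python3 -c "
from look import *
s=readout.observe();R=s['ee_rot']
print(s['eef_pos'].round(1),s['gripper_force'],np.degrees(np.arctan2(R[1,0],R[0,0])))
plate('wrist',68)
for c in ('top','scene'):
  d=optics.snapshot(c)
  for p,q in pts(optics.pinpoint(c,'marker_tab_end')): print(p.round(1),round(q,2),ray(d,p,66).round(1))
"
```

```text
[ 445.3 -355.2   46.9] 39.97826278209686 -178.84124032631394
105 [ 471.3 -354.2] [14.3 55.9  1. ] [[464.0, -326.0], [465.0, -382.0], [479.0, -382.0], [478.0, -326.0]]
5 [ 462.6 -354.5] [ 1.9 55.2  1. ] [[461.0, -327.0], [462.0, -382.0], [464.0, -382.0], [463.0, -327.0]]
5 [ 431.6 -355.6] [26.  55.6  1. ] [[418.0, -328.0], [419.0, -384.0], [445.0, -383.0], [444.0, -328.0]]
19.9 [ 444.7 -355.4   46.8] [-0.3  0.9 -0.9]
[421.  246.7] 0.84 [ 413.4 -353.3   66. ]
[171.9 301.8] 0.62 [217.2 374.   66. ]
[436.8 225. ] 0.97 [270.9 402.1  66. ]
[187.1 122.3] 0.79 [ 418.3 -367.4   66. ]
```

Call:
apply_moves --steps '[{"jaw": 0.4, "translation": [-0.01, 0, 0.008], "spin": 0}, {"jaw": 0.4, "translation": [-0.025, 0, 0.013], "spin": 0}, {"jaw": 0.4, "translation": [-0.04, 0, 0.013], "spin": 0}, {"jaw": 0.4, "translation": [-0.04, 0, 0.013], "spin": 0}, {"jaw": 0.4, "translation": [-0.04, 0, 0.013], "spin": 0}]'

```text
clock: 20.52
eef_pos: [455.4, -355.1, 43.8]
ee_rot: [[-1.0, -0.02, 0.0], [-0.02, 1.0, 0.0], [-0.0, 0.0, -1.0]]
contact_force: [-0.1, 0.8, 0.0]
width: 0.621
gripper_force: 40.0
```

Call:
apply_moves --steps '[{"jaw": 0.4, "translation": [-0.006, 0, 0], "spin": 0}, {"jaw": 0.4, "translation": [-0.01, 0, 0], "spin": 0}, {"jaw": 0.4, "translation": [-0.01, 0, 0], "spin": 0}]'

```text
clock: 20.77
eef_pos: [457.1, -355.2, 43.6]
ee_rot: [[-1.0, -0.019, -0.001], [-0.019, 1.0, 0.0], [0.001, 0.0, -1.0]]
contact_force: [-1.0, 0.4, -1.2]
width: 0.625
gripper_force: 40.0
```

Call:
apply_moves --steps '[{"jaw": 0.4, "translation": [-0.006, 0, 0], "spin": 0}, {"jaw": 0.4, "translation": [-0.006, 0, 0], "spin": 0}, {"jaw": 0.4, "translation": [-0.006, 0, 0], "spin": 0}]'

```text
clock: 21.02
eef_pos: [457.3, -355.1, 43.2]
ee_rot: [[-1.0, -0.019, -0.003], [-0.019, 1.0, 0.001], [0.003, 0.001, -1.0]]
contact_force: [-5.7, 1.3, 0.2]
width: 0.627
gripper_force: 40.0
```

Call:
apply_moves --steps '[{"jaw": 0.4, "translation": [-0.006, 0, 0], "spin": 0}, {"jaw": 0.4, "translation": [-0.006, 0, 0], "spin": 0}, {"jaw": 0.4, "translation": [-0.006, 0, 0], "spin": 0}]'

```text
clock: 21.27
eef_pos: [457.4, -355.0, 42.6]
ee_rot: [[-1.0, -0.018, -0.006], [-0.018, 1.0, 0.002], [0.005, 0.002, -1.0]]
contact_force: [-10.0, 0.1, -0.3]
width: 0.628
gripper_force: 40.0
```

Call:
apply_moves --steps '[{"jaw": 0.4, "translation": [0.008, 0, 0.002], "spin": 0}, {"jaw": 0.4, "translation": [0.008, 0, 0.004], "spin": 0}, {"jaw": 0.4, "translation": [0.008, 0, 0.004], "spin": 0}]'

```text
clock: 21.52
eef_pos: [457.3, -355.3, 42.6]
ee_rot: [[-1.0, -0.019, -0.002], [-0.019, 1.0, 0.0], [0.002, 0.0, -1.0]]
contact_force: [-6.0, 1.1, 2.4]
width: 0.625
gripper_force: 40.0
```

Call:
apply_moves --steps '[{"jaw": 0.7, "translation": [0, 0, 0], "spin": 0}, {"jaw": 0.88, "translation": [0, 0, 0], "spin": 0}, {"jaw": 0.88, "translation": [0, 0, 0], "spin": 0}, {"jaw": 0.88, "translation": [0, 0, 0], "spin": 0}, {"jaw": 0.88, "translation": [0, 0, 0], "spin": 0}]'

```text
clock: 21.93
eef_pos: [459.1, -355.2, 43.1]
ee_rot: [[-1.0, -0.02, 0.001], [-0.02, 1.0, -0.0], [-0.001, -0.0, -1.0]]
contact_force: [-0.3, 0.3, 0.1]
width: 0.856
gripper_force: 0.0
```

Call:
apply_moves --steps '[{"jaw": 0.88, "translation": [0, 0, -0.1], "spin": 0}, {"jaw": 0.88, "translation": [0, 0, -0.25], "spin": 0}, {"jaw": 0.88, "translation": [0, 0, -0.4], "spin": 0}, {"jaw": 0.88, "translation": [0, 0, -0.5], "spin": 0}, {"jaw": 0.88, "translation": [0, 0, -0.5], "spin": 0}, {"jaw": 0.88, "translation": [0, 0, -0.5], "spin": 0}]'

```text
clock: 22.43
eef_pos: [459.6, -355.8, 169.6]
ee_rot: [[-1.0, -0.02, 0.003], [-0.02, 1.0, -0.002], [-0.003, -0.002, -1.0]]
contact_force: [-0.6, -0.8, -0.0]
width: 0.882
gripper_force: 0.0
```

```bash
python3 -c "
from look import *
plate('wrist',63,'pics/w9.png')
d=optics.snapshot('scene');im=d['image'];a=cv2.resize(im[90:210,110:270],None,fx=3,fy=3,interpolation=2)
b=cv2.resize(cv2.imread('pics/w9.png'),(480,360)); cv2.imwrite('pics/c9.png',cv2.resize(np.hstack([a,b]),(800,300)))
"
```

```text
105 [ 575.  -352.7] [33.3 87.   1.1] [[558.0, -310.0], [559.0, -396.0], [592.0, -396.0], [591.0, -309.0]]
105 [ 502.7 -353.8] [50.7 86.9  1.1] [[476.0, -311.0], [478.0, -398.0], [529.0, -397.0], [527.0, -310.0]]
5 [ 490.1 -140. ] [56.3 30.4 71.2] [[467.0, -162.0], [495.0, -172.0], [514.0, -118.0], [485.0, -108.0]]
5 [ 453.2 -354.9] [44.1 55.3  1.1] [[431.0, -328.0], [432.0, -383.0], [476.0, -382.0], [475.0, -327.0]]
22.4833 [ 458.6 -355.2  167.9] [-0.3  0.5 -0.5]
```

View pics/c9.png

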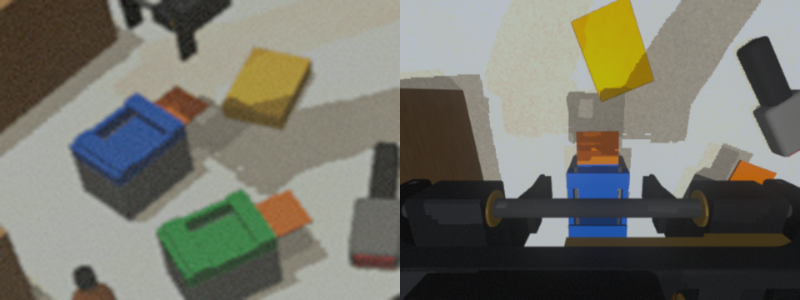

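```bash
python3 -c "
from bench import sign_off
print(sign_off())"
```

```text
the job is handed in; nothing more can be done
None
```

The job is handed in at about 22.5 s on the clock. By my last camera measurement the plate lies released in the blue holder, pressed to the back wall with about 10 N before release, with about 51 mm of the orange tab end sticking out of the mouth. The hand-in returned no verdict.

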